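# Open the jar of test balls in the bench clamp

## Task

Push the jar clamp's open drawer fully home until it clicks in, so that the square glass jar standing in it is braced between the clamp's cheeks. Then unscrew the tight cap, stopping once its thread lets go and keeping the jar down in its nest and unturned, and lift the cap straight off. Finish still holding the cap level and still, a couple of centimetres clear above the open mouth, with the drawer still home and the other things on the bench left where they are.

Things in the scene. Friction and masses are not known exactly. Their poses are not given: they have to be found in the camera images.
- clamp: Low grey bench clamp fixed to the table, 170 x 152 mm, 60 mm high at two black cheeks 69 mm apart with flared entries. Origin: on the table, under the jar's centre when the drawer is home; x points the way the drawer closes (away from the robot, yaw within 0.3 rad), z up. The cheeks (x -15 to +34 mm) keep the jar from turning only when the drawer is home.
- drawer_nest (a point): Centre of the floor of the round nest in the clamp's aluminium drawer, 15 mm above the table. Home: right over the clamp's origin (clamp x = 0); at the start the drawer stands 65 to 100 mm out towards the robot (clamp -x). About 2 N to slide; in the last 10 mm a sprung detent must be overcome (about 5 N more), past which it snaps to its end stop.
- drawer_front (a point): Centre of the outer face of the drawer's upright flat front plate, the place to push. Plate 136 mm wide, 8 mm thick, top edge 65 mm above the table, free in front; this point is 45 mm above the table and 90 mm nearer the robot (clamp -x) than the centre of the jar's nest; the cap's nearest edge is 60 mm behind it.
- jar: Loose clear square glass jar holding steel balls, 66 x 66 mm, 62 mm high to its shoulder, 90 mm to its mouth, 0.5 kg. Stands in a round nest in the drawer, floor 15 mm above the table (13 mm high grey kerb, 2 mm play, the jar can turn in it). Origin: centre of its underside, z up, x square to a flat side and along the clamp's x within 0.1 rad.
- cap: Round white ribbed screw cap on the square jar, 56 mm diameter, 26 mm high, 40 g. Origin: centre of its lower edge, 66 mm above the jar's underside when tight (cap top then 107 mm above the table; 4 mm between lower edge and shoulder), z up. It is clear of neck and seal when raised over 24 mm. Nothing but the jar stands higher than 70 mm within 110 mm of it.
- cap_top (a point): Centre of the cap's top, 26 mm above its origin, on the turning axis. Right-hand thread: counter-clockwise from above loosens. Tight at first (about 0.4 N m); rises 2.5 mm per rad, lets go after about 0.95 rad, then turns free until about 1.55 rad, where the next thread start blocks it: turn 1.2 to 1.4 rad in all. Until it lets go, pulling up lifts the jar.
- spec_tray: Bystander: open wooden specimen tray 130 x 100 x 35 mm, left of the clamp. Origin: centre of its underside.
- ring_a: Bystander: white ceramic test ring, 40 mm diameter, 18 mm high, in the wooden tray. Origin: centre of its underside.
- ring_b: Bystander: like ring_a, in the same tray.
- round_jar: Bystander: round closed jar, 60 mm diameter, 75 mm high, right of the clamp; not the one to open. Origin: centre of its underside.
- gauge_block: Bystander: steel block 35 x 50 x 30 mm, right of the clamp. Origin: centre of its underside.
- driver: Bystander: screwdriver about 200 mm long lying on the table to the left. Origin: on its axis, near its middle.
- mug: Bystander: white mug 80 mm wide, 90 mm high, on the right. Origin: centre of its underside.
Not all that is in view belongs to the job. What is shaped like the cap but black or orange is not meant.

How it is judged:
On the way, in this order (a step that is already met when the one before it is completed fails the run):
1. the drawer is pushed home past its detent with the cap still tight on the jar (x of drawer_nest in the frame of clamp above -0.003 m and z of cap in the frame of jar below 0.07 m and angle between the x axis of cap and the x axis of jar, either way round below 0.4 rad), for 0.2 s.
2. the cap is turned out of its thread while still down on the braced jar (x of drawer_nest in the frame of clamp above -0.003 m and angle between the x axis of cap and the x axis of jar, either way round above 0.8 rad and z of cap in the frame of jar below 0.078 m), for 0.1 s.
At the end, for the whole second after the job is handed in: Drawer home within 3 mm; jar down in its nest, within 10 mm of its braced place, upright to 0.06 rad; gripper holding the cap (over 1 N), still, level to 0.2 rad, not touching the jar, centred over it within 25 mm, its lower edge 2 to 60 mm above the mouth (x of drawer_nest in the frame of clamp above -0.003 m and z of cap in the frame of jar between 0.092 and 0.15 m and horizontal distance between cap and jar below 0.025 m and angle between cap's own z axis and vertical below 0.2 rad and contact force between the fingers and cap above 1 N and contact force between cap and jar below 0.1 N and linear speed of cap below 0.03 m/s and horizontal distance between jar and clamp below 0.01 m and height (world z) of jar below 0.019 m and angle between jar's own z axis and vertical below 0.06 rad); the arm keeps its last pose, push and grip.
It fails at once if the jar is lifted more than 6 mm out of its nest or tipped (z of jar in the frame of clamp above 0.021 m or angle between jar's own z axis and vertical above 0.15 rad).
It fails at once if the jar is turned round in its nest (more than 0.3 rad) (angle between the x axis of jar and the x axis of clamp, either way round above 0.3 rad).
It fails at once if a bystander is displaced by more than 25 mm (distance of any of spec_tray, ring_a, ring_b, round_jar, gauge_block, driver, mug from where it was at the start of the episode above 0.025 m).
It also fails if it takes over 53 s, if anything falls off the work surface, if the arm or the gripper's body presses on something with over 40 N, if the wrist force passes 120 N, or if a joint passes its speed limit or range.

## Robot

A 7-joint arm with a two-finger parallel gripper is mounted at the origin on the work surface. World frame = base frame: x ahead of the robot, y to its left, z up, the work surface at z = 0. Lengths are in m, angles in rad, forces in N, time in s.
With the tool pointing down it reaches from about 0.4 to 0.85 m from the base axis. Payload 4.5 kg.
Tool frame: the origin (TCP) lies midway between the tips of the shut fingers; the grasp point (between the pads) lies 19 mm behind it; z points along the fingers, y is the direction in which the jaws open and shut (so a half turn about z gives the same grasp; the last joint's range is limited). The gripper opens to 88 mm and grips with 3 to 60 N. Pads are 18 mm wide; open, the fingers measure 123 mm over their backs; the gripper's body (75 mm by 187 mm) begins 45 mm behind the grasp point.
Start: joints at [-1.089, 0.689, -0.195, 1.565, 0.157, 0.902, -0.215], TCP at [0.271, 0.563, 0.239] pointing down, gripper open.
Joint ranges: [-3.01, 3.01], [-0.46, 2.08], [-1.47, 1.51], [0.13, 2.56], [-1, 4.14], [0.04, 2.09], [-2.66, 2.66]. Speed limits (rad/s): [2.57, 2.57, 3.14, 3.14, 3.14, 3.14, 3.14].

## Interface

Orientations are given as a unit quaternion [x, y, z, w].
In Python, from plant import r gives the robot as it stands. The module is installed in compiled form; this text tells all that it offers.
- The arm moves only by the shell command python3 -m jog 'ROWS' [FORCE]. ROWS is JSON, a list of rows, each an object with "translation": the shift along the tool's x, y, z in units of 40 mm (1.0 is 40 mm), a list of three; "twist": the turn about the tool's z in units of 6 degrees (1.0 is 6 degrees); "claw": the opening in per cent of the stroke, from 0 (shut) to 100 (fully open). A call has 1 to 20 rows; each row shifts and turns the commanded pose from where the row before left it, along the tool's axes as they then stand; what a row does not reach is not made up. A row lasts 1/12 s, in which the tool goes at most 41.7 mm and 7.16 degrees, less where a joint would pass 70% of its speed; a pose out of reach is approached as far as the arm can. A call is refused whole if a number of a shift passes 1 or a number of a turn 1, either way. A call with a gripper value outside its range is refused whole. The fingers move at their own pace and stop on an object; FORCE is the grip in N (left out, the last holds). Time passes only in rows, so rows that do not move let the fingers close. It gives the time, the measured TCP pose, the force and the opening at its end, in the units of the state.
- r.get_state(): the state, without advancing time (a new reading comes with each control period).
- r.snapshot(name): name is "scene" or "top"; returns a dict with "img" (400x640x3 uint8, red, green, blue), "fx", "fy", "cx", "cy" (pixels), "dist_coeffs" ([k1, k2, p1, p2, k3] as OpenCV has them; the pictures are not rectified), "origin" and "rotation" of the camera in the world. Camera axes: x right, y up, looking along -z (the intrinsics and any distortion apply to the point x, -y, -z); pixel columns grow to the right and rows downward; lengths in m; the calibration is good to about 2 mm. A picture is of the moment at which its call begins. There is no depth.
- r.finish_job(): hands the job in, once; it reports no verdict.
Trained networks look in the newest picture that a camera, given by its name, has taken for a name from the list of things; names that differ only in an ending like _2 or _b are one class to them, and where a whole thing is asked for, a point or a joint stands for the part that bears it (a point fixed in the world has none). Each returns a list of dicts, best first, with "confidence" (0 to 1); they miss things now and then, are a little off and sometimes report something else, mostly with a low value. They report only what shows in the picture. A call takes as long as a camera call. They do not tell look-alikes from the thing itself.
- r.spot_in(label, camera): "rect" ([left, top, right, bottom] in pixels, round what is visible of it).
- r.spot_point(label, camera): "location" ([row, column] in pixels: a listed point, or the origin of a listed thing).
The state is a dict: "clock": time; "q": joint angles; "qd": joint speeds; "joint_torque": joint torques, N m; "tool_pos": TCP position; "eef_rot": TCP orientation; "contact_force": force on the tool from outside, world axes, zero at the start; "moment": the same for the moment, N m; "opening": opening from 0.0 (shut) to 1.0 (fully open).
Only numpy, scipy, OpenCV 4.12 (cv2) and the standard library are available. Lean on these libraries where they do the work, as an engineer would, in place of code of your own. Each camera call takes 0.05 s, during which the arm holds its last target. There are 200 camera calls.

## Working session

There is one attempt and no reset: what is moved stays moved. The work goes in short steps, Python scripts to look and compute and a shell command to move; the robot and the scene stay as the last step left them, time stands still between calls to the robot, and variables do not carry over. Pictures are saved under pics/ and viewed, about 8 in all and at most 12, crops included, and the job is handed in when it is done.

```bash
mkdir -p pics; cat > h.py <<'E'
import numpy as np, cv2
from plant import r
from scipy.spatial.transform import Rotation as R
def rot(s):
    a=np.array(s); return a if a.shape==(3,3) else R.from_quat(a).as_matrix()
def ray(c,rc):
    K=np.array([[c['fx'],0,c['cx']],[0,c['fy'],c['cy']],[0,0,1]])
    p=cv2.undistortPoints(np.array([[[rc[1],rc[0]]]],float),K,np.array(c['dist_coeffs'],float))[0,0]
    d=rot(c['rotation'])@np.array([p[0],-p[1],-1.]); return np.array(c['origin']),d/np.linalg.norm(d)
def atz(c,rc,z):
    o,d=ray(c,rc); return o+d*(z-o[2])/d[2]
def tri(a,b):
    A=np.zeros((3,3));B=np.zeros(3);M=[]
    for o,d in(a,b):
        P=np.eye(3)-np.outer(d,d);A+=P;B+=P@o
    x=np.linalg.solve(A,B); return x,[np.linalg.norm((np.eye(3)-np.outer(d,d))@(x-o)) for o,d in(a,b)]
E
python3 - <<'E'
from h import *
np.set_printoptions(precision=4,suppress=True)
C={}
for n in('scene','top'):
    C[n]=r.snapshot(n); cv2.imwrite(f'pics/{n}0.png',C[n]['img'][:,:,::-1]); print(n,C[n]['origin'],C[n]['rotation'],C[n]['dist_coeffs'])
z={'cap_top':.107,'drawer_front':.045,'drawer_nest':.015,'clamp':0,'jar':.015,'cap':.081}
for l in z:
    b={}
    for n in C:
        q=r.spot_point(l,n)[:3]
        for k in q: print(l,n,k['confidence'],np.round(k['location'],1),atz(C[n],k['location'],z[l]))
        if q:b[n]=ray(C[n],q[0]['location'])
    if len(b)==2: print('  tri',*tri(b['scene'],b['top']))
s=r.get_state(); print(s)
E
```

```text
scene [ 1.252  -0.3584  0.9199] [0.3227 0.1968 0.4899 0.7856] [0.0036 0.     0.     0.     0.    ]
top [ 0.2704 -0.0253  1.6649] [-0.0695  0.0521  0.7095 -0.6994] [-0.0656  0.      0.      0.      0.    ]
cap_top scene 0.82 [210.3 350. ] [0.6134 0.0426 0.107 ]
cap_top scene 0.7 [223.8 303.9] [ 0.6023 -0.0959  0.107 ]
cap_top scene 0.62 [189.4 301.5] [ 0.4754 -0.047   0.107 ]
cap_top top 0.74 [183.9 345.3] [ 0.596  -0.0932  0.107 ]
cap_top top 0.62 [203.9 291.2] [0.5348 0.078  0.107 ]
cap_top top 0.58 [243.5 321.7] [ 0.4089 -0.0159  0.107 ]
  tri [ 0.6185 -0.0356  0.148 ] [np.float64(0.06381371758904587), np.float64(0.06381371758904586)]
drawer_front scene 0.91 [214.5 298.8] [ 0.5122 -0.0746  0.045 ]
drawer_front top 0.93 [213.4 339. ] [ 0.5114 -0.0732  0.045 ]
  tri [ 0.5114 -0.0737  0.0439] [np.float64(0.0005321358418346203), np.float64(0.0005321358418345408)]
drawer_nest scene 0.93 [241.6 304.3] [ 0.5922 -0.0932  0.015 ]
drawer_nest scene 0.26 [229.7 170.1] [ 0.3743 -0.4375  0.015 ]
drawer_nest top 0.71 [188.3 345. ] [ 0.6002 -0.0959  0.015 ]
  tri [ 0.5985 -0.0956  0.0236] [np.flo
[... 704 characters left out ...]
p top 0.7 [186.3 347. ] [ 0.5934 -0.0996  0.081 ]
cap top 0.57 [203.6 292.2] [0.5401 0.0765 0.081 ]
  tri [ 0.4144 -0.0142 -0.1391] [np.float64(0.002618705929499261), np.float64(0.0026187059294991684)]
{'clock': 0.7, 'q': array([-1.0892,  0.6891, -0.1946,  1.5653,  0.1573,  0.9025, -0.2151]), 'qd': array([-0.0017,  0.0006, -0.0016,  0.0013, -0.0021,  0.0006,  0.0004]), 'joint_torque': array([  0.0009, -52.7369,  -1.2665, -15.3717,  -0.0519,  -0.0011,
         0.    ]), 'tool_pos': array([0.2706, 0.5634, 0.2388]), 'eef_rot': array([0.222 , 0.975 , 0.0001, 0.    ]), 'contact_force': array([-0.5303, -0.3003,  0.4166]), 'moment': array([-0.0543,  0.0051,  0.0019]), 'opening': 0.9992166750348974}
```

```bash
python3 - <<'E'
import cv2,numpy as np
a=cv2.imread('pics/scene0.png')[120:320,150:470];b=cv2.imread('pics/top0.png')[100:290,220:460]
cv2.imwrite('pics/a.png',cv2.resize(a,None,fx=2.4,fy=2.4,interpolation=2)); cv2.imwrite('pics/b.png',cv2.resize(b,None,fx=3,fy=3,interpolation=2))
E
```

```text
(no output)
```

View pics/a.png

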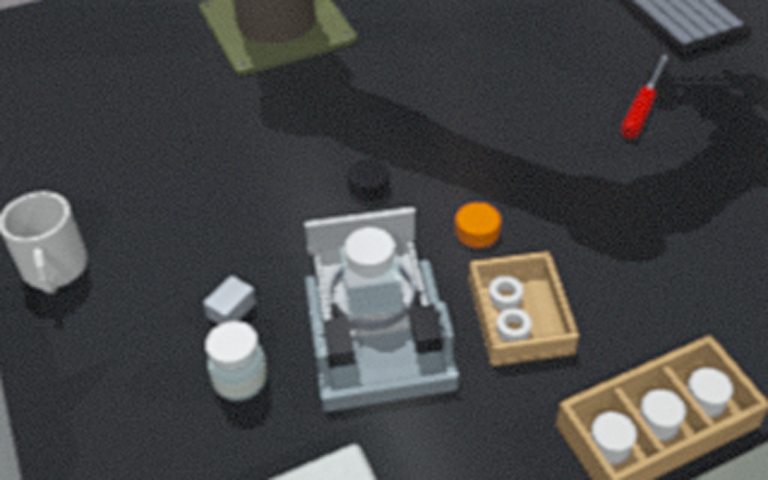

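View pics/b.png

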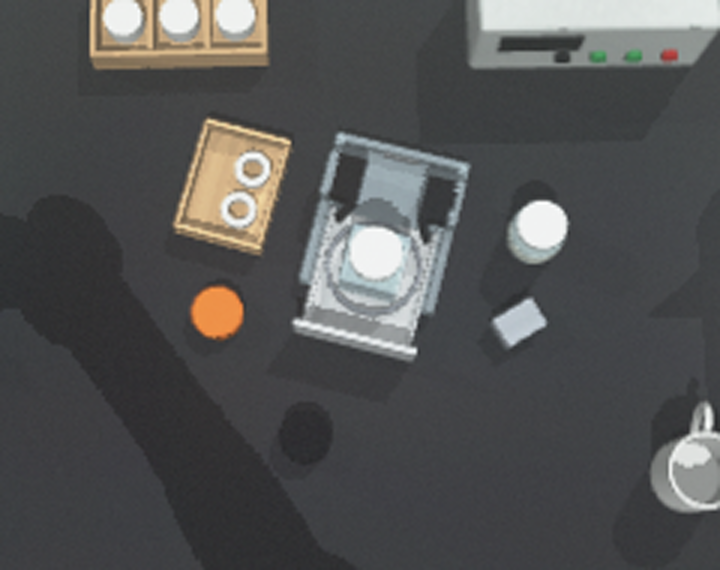

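Both views agree. The right cap is the one on the square jar, at about (304,224) in scene and (345,184) in top. The drawer points away at yaw ≈ -0.24. A black look-alike stands in front of the drawer and must be avoided. I'll move over at height first, closing the fingers on the way.

```bash
python3 -m jog '[{"translation":[-0.63,-0.664,0],"twist":0,"claw":0},{"translation":[-0.63,-0.664,0],"twist":0,"claw":0},{"translation":[-0.63,-0.664,0],"twist":0,"claw":0},{"translation":[-0.63,-0.664,0],"twist":0,"claw":0},{"translation":[-0.63,-0.664,0],"twist":0,"claw":0},{"translation":[-0.63,-0.664,0],"twist":0,"claw":0},{"translation":[-0.63,-0.664,0],"twist":0,"claw":0},{"translation":[-0.63,-0.664,0],"twist":0,"claw":0},{"translation":[-0.63,-0.664,0],"twist":0,"claw":0},{"translation":[-0.63,-0.664,0],"twist":0,"claw":0},{"translation":[-0.63,-0.664,0],"twist":0,"claw":0},{"translation":[-0.63,-0.664,0],"twist":0,"claw":0},{"translation":[-0.63,-0.664,0],"twist":0,"claw":0},{"translation":[-0.63,-0.664,0],"twist":0,"claw":0},{"translation":[-0.63,-0.664,0],"twist":0,"claw":0},{"translation":[-0.63,-0.664,0],"twist":0,"claw":0},{"translation":[-0.63,-0.664,0],"twist":0,"claw":0},{"translation":[-0.63,-0.664,0],"twist":0,"claw":0},{"translation":[0,0,0],"twist":0,"claw":0},{"translation":[0,0,0],"twist":0,"claw":0}]'; python3 -c "
from h import *
s=r.get_state();print(s['q'],rot(s['eef_rot'])[:,0])"
```

```text
clock: 2.37
tool_pos: [0.4729, -0.0664, 0.2386]
eef_rot: [0.225, 0.974, -0.0, 0.0]
contact_force: [0.8, 1.2, 0.3]
opening: 0.005
[ 0.2255829   0.50768739 -0.27788034  1.99513984  0.21832559  0.66628501
  0.92601705] [-8.98935810e-01  4.38079757e-01 -7.31795490e-04]
```

```bash
python3 -m jog '[{"translation":[0,0,0],"twist":-1,"claw":0},{"translation":[0,0,0],"twist":-1,"claw":0},{"translation":[0,0,0.8],"twist":0,"claw":0},{"translation":[0,0,0.8],"twist":0,"claw":0},{"translation":[0,0,0.8],"twist":0,"claw":0},{"translation":[0,0,0.8],"twist":0,"claw":0},{"translation":[0,0,0.8],"twist":0,"claw":0},{"translation":[0,0,0.8],"twist":0,"claw":0},{"translation":[0,0,0],"twist":0,"claw":0},{"translation":[0,0,0],"twist":0,"claw":0}]'; python3 - <<'E'
from h import *
s=r.get_state();x=rot(s['eef_rot'])[:,0];print(s['q'],np.degrees(np.arctan2(x[1],x[0])))
u=np.array([np.cos(.24),-np.sin(.24)]);d=np.array([.5114,-.0737])-s['tool_pos'][:2]
print('ahead',d@u,'side',d@[-u[1],u[0]])
E
```

```text
clock: 3.2
tool_pos: [0.4714, -0.0622, 0.046]
eef_rot: [0.117, 0.993, 0.0, -0.002]
contact_force: [-0.2, 0.8, 0.5]
opening: -0.0
[ 0.09265363  0.86009183 -0.09488536  2.14091808  0.45586634  0.16277794
  0.91501537] 166.50436352085617
ahead 0.04159296688838872 side -0.001674508368285544
```

```bash
python3 -m jog '[{"translation":[-0.2,0,0],"twist":0,"claw":0},{"translation":[-0.2,0,0],"twist":0,"claw":0},{"translation":[-0.2,0,0],"twist":0,"claw":0},{"translation":[-0.15,0,0],"twist":0,"claw":0},{"translation":[-0.1,0,0],"twist":0,"claw":0},{"translation":[-0.1,0,0],"twist":0,"claw":0},{"translation":[-0.1,0,0],"twist":0,"claw":0},{"translation":[-0.1,0,0],"twist":0,"claw":0},{"translation":[-0.1,0,0],"twist":0,"claw":0},{"translation":[-0.1,0,0],"twist":0,"claw":0},{"translation":[-0.1,0,0],"twist":0,"claw":0},{"translation":[-0.1,0,0],"twist":0,"claw":0},{"translation":[-0.1,0,0],"twist":0,"claw":0},{"translation":[-0.1,0,0],"twist":0,"claw":0},{"translation":[-0.1,0,0],"twist":0,"claw":0},{"translation":[-0.1,0,0],"twist":0,"claw":0},{"translation":[-0.1,0,0],"twist":0,"claw":0}]'; python3 - <<'E'
from h import *
s=r.get_state();u=np.array([np.cos(.24),-np.sin(.24)]);d=np.array([.5114,-.0737])-s['tool_pos'][:2]
print('ahead',d@u,'side',d@[-u[1],u[0]])
E
```

```text
clock: 4.62
tool_pos: [0.5525, -0.0834, 0.0466]
eef_rot: [0.119, 0.993, 0.0, -0.0]
contact_force: [-2.5, -0.8, -0.7]
opening: 0.004
ahead -0.042218839212610174 side -0.0003557795744522128
```

```bash
python3 -m jog '[{"translation":[-0.08,0,0],"twist":0,"claw":0},{"translation":[-0.08,0,0],"twist":0,"claw":0},{"translation":[-0.05,0,0],"twist":0,"claw":0},{"translation":[-0.05,0,0],"twist":0,"claw":0},{"translation":[-0.05,0,0],"twist":0,"claw":0}]';python3 -m jog '[{"translation":[-0.05,0,0],"twist":0,"claw":0},{"translation":[-0.05,0,0],"twist":0,"claw":0}]';python3 -m jog '[{"translation":[-0.05,0,0],"twist":0,"claw":0},{"translation":[-0.05,0,0],"twist":0,"claw":0}]'
```

```text
clock: 5.03
tool_pos: [0.563, -0.0859, 0.0467]
eef_rot: [0.119, 0.993, -0.0, -0.001]
contact_force: [-7.1, 0.5, 5.1]
opening: 0.005
clock: 5.2
tool_pos: [0.5651, -0.0865, 0.0467]
eef_rot: [0.119, 0.993, -0.0, -0.003]
contact_force: [-8.9, 0.4, 7.2]
opening: 0.003
clock: 5.37
tool_pos: [0.5702, -0.0879, 0.0467]
eef_rot: [0.119, 0.993, -0.0, -0.002]
contact_force: [-2.5, -0.6, 1.4]
opening: 0.003
```

```bash
python3 -m jog '[{"translation":[-0.05,0,0],"twist":0,"claw":0},{"translation":[-0.05,0,0],"twist":0,"claw":0}]';python3 -m jog '[{"translation":[-0.05,0,0],"twist":0,"claw":0},{"translation":[-0.05,0,0],"twist":0,"claw":0}]'
```

```text
clock: 5.53
tool_pos: [0.5719, -0.0883, 0.0466]
eef_rot: [0.119, 0.993, -0.0, -0.004]
contact_force: [-12.4, 2.7, 11.1]
opening: 0.005
clock: 5.7
tool_pos: [0.5721, -0.0884, 0.0464]
eef_rot: [0.119, 0.993, -0.001, -0.008]
contact_force: [-19.8, 5.2, 18.3]
opening: 0.008
```

It's at the end stop: the force rises with no further motion. Back off, rise and look.

```bash
python3 -m jog '[{"translation":[0.3,0,0],"twist":0,"claw":0},{"translation":[0.6,0,0],"twist":0,"claw":0},{"translation":[0.3,0,-0.5],"twist":0,"claw":0},{"translation":[0,0,-0.8],"twist":0,"claw":100},{"translation":[0,0,-0.8],"twist":0,"claw":100},{"translation":[0,0,-0.8],"twist":0.9,"claw":100},{"translation":[0,0,-0.8],"twist":1,"claw":100},{"translation":[0,0,-0.4],"twist":1,"claw":100},{"translation":[0,0,0],"twist":1,"claw":100},{"translation":[0,0,0],"twist":1,"claw":100},{"translation":[0,0,0],"twist":1,"claw":100},{"translation":[0,0,0],"twist":1,"claw":100},{"translation":[0,0,0],"twist":1,"claw":100},{"translation":[0,0,0],"twist":1,"claw":100},{"translation":[0,0,0],"twist":1,"claw":100},{"translation":[0,0,0],"twist":0,"claw":100},{"translation":[0,0,0],"twist":0,"claw":100}]'
python3 - <<'E'
from h import *
np.set_printoptions(precision=4,suppress=True)
C={}
for n in('scene','top'):
    C[n]=r.snapshot(n); cv2.imwrite(f'pics/{n}1.png',C[n]['img'][:,:,::-1])
z={'cap_top':.107,'drawer_front':.045,'drawer_nest':.015,'clamp':0,'cap':.081}
for l in z:
    b={}
    for n in C:
        for k in r.spot_point(l,n)[:4]:
            p=atz(C[n],k['location'],z[l])
            if np.hypot(*(p[:2]-[.655,-.107]))<.13: print(l,n,k['confidence'],np.round(k['location'],1),p); b.setdefault(n,ray(C[n],k['location']))
    if len(b)==2: print('  tri',*tri(b['scene'],b['top']))
s=r.get_state();x=rot(s['eef_rot'])[:,0];print(s['q'],s['tool_pos'],np.degrees(np.arctan2(x[1],x[0])))
a=C['scene']['img'][180:300,230:380,::-1];b=C['top']['img'][110:230,290:410,::-1]
cv2.imwrite('pics/c.png',np.hstack([cv2.resize(a,(450,360),interpolation=2),cv2.resize(b,(350,360),interpolation=2)]))
E
```

```text
clock: 7.12
tool_pos: [0.5343, -0.0782, 0.211]
eef_rot: [0.594, 0.805, 0.001, 0.001]
contact_force: [-0.5, -0.5, 0.3]
opening: 0.998
cap_top scene 0.87 [242.6 308.8] [ 0.6675 -0.1109  0.107 ]
drawer_front scene 0.7 [234.9 307.1] [ 0.5953 -0.0848  0.045 ]
drawer_nest scene 0.6 [262.7 309.6] [ 0.6669 -0.1104  0.015 ]
clamp scene 0.97 [267.4 308.9] [ 0.6708 -0.1148  0.    ]
cap scene 0.75 [247.4 309.8] [ 0.6647 -0.1073  0.081 ]
[ 0.0815  0.6122 -0.0332  1.8621  0.0307  0.6678  0.3261] [ 0.5331 -0.0787  0.2107] 106.95148735931899
```

View pics/c.png

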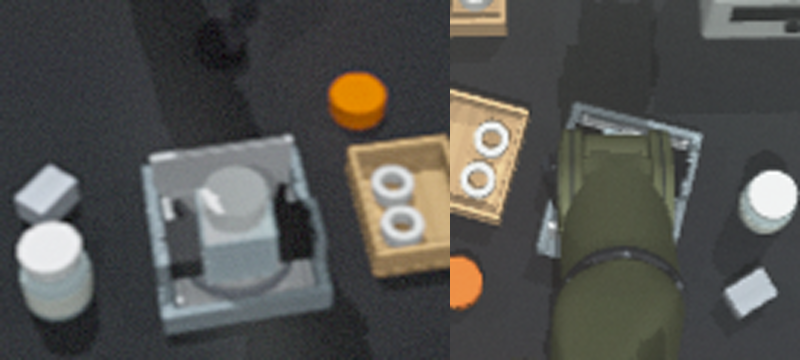

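The drawer is home with the jar between the cheeks in the left (scene) view. The arm hides the top view, so I'll swing aside for a second ray.

```bash
python3 -m jog '[{"translation":[0.82,0.25,0],"twist":0,"claw":100},{"translation":[0.82,0.25,0],"twist":0,"claw":100},{"translation":[0.82,0.25,0],"twist":0,"claw":100},{"translation":[0.82,0.25,0],"twist":0,"claw":100},{"translation":[0.82,0.25,0],"twist":0,"claw":100},{"translation":[0.82,0.25,0],"twist":0,"claw":100},{"translation":[0.82,0.25,0],"twist":0,"claw":100},{"translation":[0,0,0],"twist":0,"claw":100},{"translation":[0,0,0],"twist":0,"claw":100}]'
cat > look.py <<'E'
from h import *
np.set_printoptions(precision=4,suppress=True)
C={}
for n in('scene','top'):
    C[n]=r.snapshot(n); cv2.imwrite(f'pics/{n}2.png',C[n]['img'][:,:,::-1])
z={'cap_top':.107,'drawer_front':.045,'drawer_nest':.015,'clamp':0,'cap':.081,'jar':.015}
for l in z:
    b={}
    for n in C:
        for k in r.spot_point(l,n)[:5]:
            p=atz(C[n],k['location'],z[l])
            if np.hypot(*(p[:2]-[.655,-.107]))<.13: print(l,n,k['confidence'],np.round(k['location'],1),p); b.setdefault(n,ray(C[n],k['location']))
    if len(b)==2: print('  tri',*tri(b['scene'],b['top']))
b={}
for n in C:
    for k in r.spot_in('cap',n)[:5]:
        l,t,rr,bb=k['rect']; p=atz(C[n],[(t+bb)/2,(l+rr)/2],.095)
        if np.hypot(*(p[:2]-[.655,-.107]))<.1: print('box',n,k['confidence'],np.round(k['rect'],1),p); b.setdefault(n,ray(C[n],[(t+bb)/2,(l+rr)/2]))
if len(b)==2: print('  tri',*tri(b['scene'],b['top']))
a=C['scene']['img'][180:300,230:380,::-1];b=C['top']['img'][110:230,290:410,::-1]
cv2.imwrite('pics/d.png',np.hstack([cv2.resize(a,(450,360),interpolation=2),cv2.resize(b,(350,360),interpolation=2)]))
E
python3 look.py
```

```text
clock: 8.47
tool_pos: [0.5327, 0.1643, 0.2106]
eef_rot: [0.593, 0.805, 0.001, -0.0]
contact_force: [-0.5, -0.2, 0.7]
opening: 1.0
cap_top scene 0.75 [243.4 307.1] [ 0.6679 -0.116   0.107 ]
cap_top top 0.7 [160.3 351.7] [ 0.6723 -0.1154  0.107 ]
  tri [ 0.671  -0.1162  0.1108] [np.float64(0.001037055773665723), np.float64(0.0010370557736658276)]
drawer_front scene 0.84 [234.4 300.6] [ 0.5854 -0.1009  0.045 ]
drawer_front top 0.8 [192.5 343.5] [ 0.5803 -0.0894  0.045 ]
  tri [ 0.5804 -0.094   0.0365] [np.float64(0.004583492908864598), np.float64(0.004583492908864544)]
drawer_nest scene 0.93 [260.5 310.4] [ 0.6611 -0.1053  0.015 ]
drawer_nest scene 0.22 [266.9 308.8] [ 0.6787 -0.1183  0.015 ]
drawer_nest top 0.81 [168.5 347.8] [ 0.6679 -0.1069  0.015 ]
drawer_nest top 0.27 [162.9 349.7] [ 0.6871 -0.1138  0.015 ]
  tri [ 0.666  -0.1069  0.0223] [np.float64(0.0004265026950520039), np.float64(0.0004265026950520457)]
clamp scene 0.97 [264.4 307.3] [ 0.6596 -0.1146  0.    ]
clamp top 0.93 [168.9 345.7] [ 0.6702 -0.1005  0.    ]
  tri [ 0.666  -0.1082  0.0059] [np.float64(0.008424572092040476), np.float64(0.008424572092040549)]
cap scene 0.78 [249.3 307.1] [ 0.6673 -0.1165  0.081 ]
cap top 0.5 [166.6 349.9] [ 0.6582 -0.1106  0.081 ]
  tri [ 0.6603 -0.1123  0.0704] [np.float64(0.00121858470856981), np.float64(0.0012185847085698742)]
jar scene 0.77 [260.  310.7] [ 0.6599 -0.1038  0.015 ]
jar top 0.56 [166.9 349.5] [ 0.6733 -0.1127  0.015 ]
  tri [ 0.67   -0.1102  0.0313] [np.float64(0.0018400819294091496), np.float64(0.0018400819294090457)]
box scene 0.79 [298.8 231.8 316.9 256.5] [ 0.6625 -0.1117  0.095 ]
box top 0.62 [341.1 156.7 359.4 170.6] [ 0.6644 -0.1112  0.095 ]
  tri [ 0.6638 -0.1116  0.0966] [np.float64(0.0005789993087271072), np.float64(0.000578999308727111)]
```

View pics/d.png

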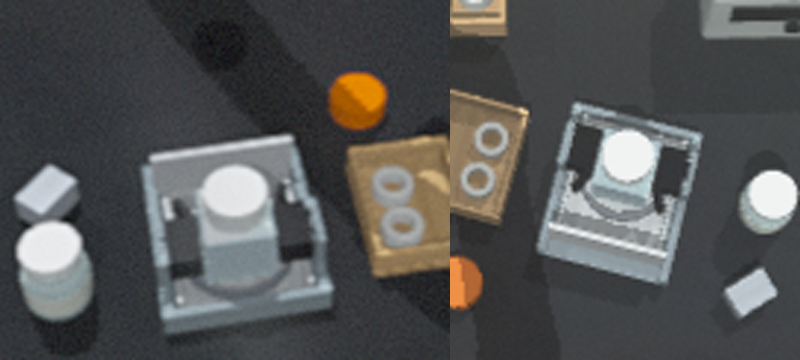

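```bash
python3 - <<'E'
from h import *
np.set_printoptions(precision=4,suppress=True)
B={}
for n,(R0,C0) in {'scene':(243.5,308),'top':(162,351)}.items():
    c=r.snapshot(n); g=c['img'].astype(int); 
    for th in (170,195,215):
        m=((g.min(2)>th)&(np.hypot(*np.meshgrid(np.arange(640)-C0,np.arange(400)-R0))<16)).astype(np.uint8)
        k,lab,st,ce=cv2.connectedComponentsWithStats(m); i=lab[round(R0),round(C0)]
        if i: print(n,th,st[i],ce[i][::-1],atz(c,ce[i][::-1],.107)); B[n]=ray(c,ce[i][::-1])
if len(B)==2: print(*tri(B['scene'],B['top']))
E
```

```text
scene 170 [296 235  23  18 313] [243.4058 307.5272] [ 0.6684 -0.115   0.107 ]
scene 195 [297 235  22  17 277] [243.3285 307.7798] [ 0.6685 -0.1143  0.107 ]
scene 215 [298 236  20  16 247] [243.3077 307.7773] [ 0.6684 -0.1143  0.107 ]
top 170 [338 153  23  24 344] [163.1919 350.3837] [ 0.6629 -0.111   0.107 ]
top 195 [342 154  19  17 242] [161.4504 350.5992] [ 0.6686 -0.1118  0.107 ]
top 215 [343 154  17  16 225] [161.3156 350.7022] [ 0.669  -0.1121  0.107 ]
[ 0.6687 -0.1132  0.1069] [np.float64(0.0011102049211747754), np.float64(0.0011102049211747095)]
```

```bash
python3 -m jog '[{"translation":[-0.763,0.119,0],"twist":0,"claw":100},{"translation":[-0.763,0.119,0],"twist":0,"claw":100},{"translation":[-0.763,0.119,0],"twist":0,"claw":100},{"translation":[-0.763,0.119,0],"twist":0,"claw":100},{"translation":[-0.763,0.119,0],"twist":0,"claw":100},{"translation":[-0.763,0.119,0],"twist":0,"claw":100},{"translation":[-0.763,0.119,0],"twist":0,"claw":100},{"translation":[-0.763,0.119,0],"twist":0,"claw":100},{"translation":[-0.763,0.119,0],"twist":0,"claw":100},{"translation":[-0.763,0.119,0],"twist":0,"claw":100}]' >/dev/null
python3 -m jog '[{"translation":[0,0,0],"twist":-1,"claw":100},{"translation":[0,0,0],"twist":-1,"claw":100},{"translation":[0,0,0],"twist":-1,"claw":100},{"translation":[0,0,0],"twist":-1,"claw":100},{"translation":[0,0,0],"twist":-1,"claw":100},{"translation":[0,0,0],"twist":-1,"claw":100},{"translation":[0,0,0],"twist":-1,"claw":100},{"translation":[0,0,0],"twist":-1,"claw":100},{"translation":[0,0,0],"twist":-1,"claw":100},{"translation":[0,0,0.5],"twist":-0.85,"claw":100},{"translation":[0,0,0.5],"twist":0,"claw":100},{"translation":[0,0,0.5],"twist":0,"claw":100},{"translation":[0,0,0],"twist":0,"claw":100},{"translation":[0,0,0],"twist":0,"claw":100},{"translation":[0,0,0],"twist":0,"claw":100}]'
cat > off.py <<'E'
from h import *
s=r.get_state();M=rot(s['eef_rot']);print(s['q'].round(3),s['tool_pos'].round(4),np.degrees(np.arctan2(M[1,0],M[0,0])),'tilt',M[:2,2].round(4))
print('units',(M.T@(np.array([.6685,-.113,.084])-s['tool_pos'])/.04).round(3))
E
python3 off.py
```

```text
clock: 11.45
tool_pos: [0.6684, -0.1167, 0.1517]
eef_rot: [0.122, 0.993, 0.0, 0.001]
contact_force: [0.7, -0.3, 0.7]
opening: 0.998
[ 0.255  0.87  -0.297  1.462  0.301  0.853  1.186] [ 0.6684 -0.1167  0.1517] 166.03744589004586 tilt [0.0015 0.    ]
units [0.022 0.089 1.693]
```

```bash
python3 -m jog '[{"translation":[0.022,0.089,0],"twist":0,"claw":100},{"translation":[0,0,0.2],"twist":1,"claw":100},{"translation":[0,0,0.3],"twist":1,"claw":100},{"translation":[0,0,0.3],"twist":1,"claw":100},{"translation":[0,0,0.2],"twist":0,"claw":100},{"translation":[0,0,0],"twist":0,"claw":100},{"translation":[0,0,0],"twist":0,"claw":100},{"translation":[0,0,0],"twist":0,"claw":100}]'; python3 off.py
```

```text
clock: 12.12
tool_pos: [0.6684, -0.113, 0.1117]
eef_rot: [0.274, 0.962, 0.0, 0.001]
contact_force: [-0.3, -0.6, 0.6]
opening: 0.994
[ 0.202  0.913 -0.201  1.491  0.23   0.76   0.924] [ 0.6684 -0.113   0.1117] 148.14342472289306 tilt [0.0017 0.0002]
units [-0.002 -0.     0.693]
```

```bash
python3 -m jog '[{"translation":[0,0,0.2],"twist":0,"claw":100},{"translation":[0,0,0.2],"twist":0,"claw":100},{"translation":[0,0,0.2],"twist":0,"claw":100},{"translation":[0,0,0.09],"twist":0,"claw":100},{"translation":[0,0,0],"twist":0,"claw":90},{"translation":[0,0,0],"twist":0,"claw":80},{"translation":[0,0,0],"twist":0,"claw":75},{"translation":[0,0,0],"twist":0,"claw":72}]' 5; python3 -m jog '[{"translation":[0,0,0],"twist":0,"claw":68},{"translation":[0,0,0],"twist":0,"claw":66},{"translation":[0,0,0],"twist":0,"claw":64},{"translation":[0,0,0],"twist":0,"claw":60},{"translation":[0,0,0],"twist":0,"claw":50},{"translation":[0,0,0],"twist":0,"claw":30},{"translation":[0,0,0],"twist":0,"claw":0},{"translation":[0,0,0],"twist":0,"claw":0}]' 5; python3 off.py
```

```text
clock: 12.78
tool_pos: [0.668, -0.113, 0.0835]
eef_rot: [0.275, 0.961, 0.0, 0.0]
contact_force: [0.6, 0.1, -0.7]
opening: 0.733
clock: 13.45
tool_pos: [0.6677, -0.1131, 0.0833]
eef_rot: [0.275, 0.961, -0.0, 0.0]
contact_force: [-1.2, -0.2, 2.1]
opening: 0.624
[ 0.197  0.95  -0.191  1.503  0.239  0.712  0.915] [ 0.6677 -0.1131  0.0833] 148.03880657537562 tilt [ 0.0002 -0.0001]
units [-0.015  0.013 -0.018]
```

```bash
python3 -m jog '[{"translation":[0,0,0],"twist":0,"claw":0},{"translation":[0,0,0],"twist":0,"claw":0},{"translation":[0,0,0],"twist":0,"claw":0}]' 45; python3 -m jog '[{"translation":[0,0,-0.005],"twist":-0.5,"claw":0},{"translation":[0,0,-0.005],"twist":-0.5,"claw":0},{"translation":[0,0,-0.006],"twist":-1,"claw":0},{"translation":[0,0,0],"twist":0,"claw":0}]' 45; python3 off.py; python3 -c "
from h import *
s=r.get_state();print(s['contact_force'],s['moment'])"
```

```text
clock: 13.7
tool_pos: [0.6677, -0.1131, 0.0833]
eef_rot: [0.275, 0.961, 0.0, 0.0]
contact_force: [-0.3, -0.1, 2.9]
opening: 0.616
clock: 14.03
tool_pos: [0.6677, -0.1136, 0.0836]
eef_rot: [0.172, 0.985, -0.0, 0.0]
contact_force: [-0.5, -1.3, 1.1]
opening: 0.616
[ 0.226  0.954 -0.248  1.501  0.306  0.726  1.073] [ 0.6677 -0.1136  0.0836] 160.17854049230746 tilt [ 0.0001 -0.0001]
units [-0.015  0.021 -0.01 ]
[-0.54290599 -1.30885937  1.09060301] [-0.16229997  0.05595877  0.13002401]
```

```bash
python3 -m jog '[{"translation":[0,0,-0.006],"twist":-1,"claw":0},{"translation":[0,0,-0.006],"twist":-1,"claw":0},{"translation":[0,0,-0.006],"twist":-1,"claw":0},{"translation":[0,0,-0.006],"twist":-1,"claw":0},{"translation":[0,0,0],"twist":0,"claw":0}]'; python3 off.py; python3 -m jog '[{"translation":[0,0,-0.006],"twist":-1,"claw":0},{"translation":[0,0,-0.006],"twist":-1,"claw":0},{"translation":[0,0,-0.006],"twist":-1,"claw":0},{"translation":[0,0,0],"twist":0,"claw":0}]'; python3 off.py;python3 -c "
from h import *
s=r.get_state();print(s['contact_force'],s['moment'])"
```

```text
clock: 14.45
tool_pos: [0.6675, -0.114, 0.0846]
eef_rot: [-0.035, 0.999, -0.0, -0.0]
contact_force: [-0.8, -1.3, 2.0]
opening: 0.616
[ 0.282  0.964 -0.358  1.497  0.431  0.76   1.39 ] [ 0.6675 -0.114   0.0846] -175.98160802411877 tilt [-0.0002 -0.0004]
units [-0.026  0.023  0.015]
clock: 14.78
tool_pos: [0.6677, -0.1139, 0.0852]
eef_rot: [-0.19, 0.982, -0.0, -0.0]
contact_force: [1.1, -2.6, 0.2]
opening: 0.613
[ 0.321  0.974 -0.439  1.494  0.518  0.79   1.635] [ 0.6677 -0.1139  0.0852] -158.07969208143894 tilt [ 0.0001 -0.0005]
units [-0.027  0.014  0.029]
[ 1.06779907 -2.60285695  0.22915986] [-0.51735145 -0.13422119  0.04333187]
```

```bash
python3 -m jog '[{"translation":[0,0,-0.006],"twist":-1,"claw":0},{"translation":[0,0,0],"twist":-1,"claw":0},{"translation":[0,0,0],"twist":-1,"claw":0},{"translation":[0,0,0],"twist":-0.35,"claw":0},{"translation":[0,0,0],"twist":0,"claw":0},{"translation":[0,0,0],"twist":0,"claw":0},{"translation":[0,0,0],"twist":0,"claw":0}]'; python3 off.py;python3 -c "
from h import *
s=r.get_state();print(s['contact_force'],s['moment'])"
python3 - <<'E'
from h import *
c=r.snapshot('scene'); cv2.imwrite('pics/e.png',cv2.resize(c['img'][180:310,220:390,::-1],None,fx=4,fy=4,interpolation=2))
E
```

```text
clock: 15.37
tool_pos: [0.6676, -0.114, 0.0856]
eef_rot: [-0.358, 0.934, -0.001, -0.0]
contact_force: [1.4, -2.8, -0.0]
opening: 0.615
[ 0.362  0.99  -0.527  1.491  0.609  0.828  1.915] [ 0.6676 -0.114   0.0856] -138.09418841756585 tilt [-0.0002 -0.0013]
units [-0.032  0.003  0.039]
[ 1.35424801 -2.76416098 -0.02374093] [-0.73494791 -0.15497016 -0.07190128]
```

View pics/e.png

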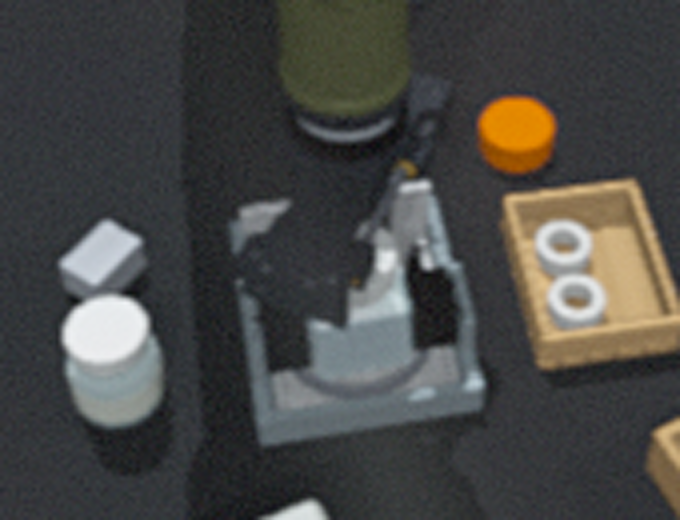

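The picture shows the jar still square between the cheeks and the drawer home. The tool turned 1.29 rad and the torque about z is gone. A small test lift comes next, watching Fz.

```bash
python3 -m jog '[{"translation":[0,0,-0.03],"twist":0,"claw":0},{"translation":[0,0,-0.03],"twist":0,"claw":0},{"translation":[0,0,0],"twist":0,"claw":0},{"translation":[0,0,0],"twist":0,"claw":0}]'
```

```text
clock: 15.75
tool_pos: [0.6674, -0.1125, 0.088]
eef_rot: [-0.36, 0.933, 0.0, -0.0]
contact_force: [-0.4, -1.6, -1.4]
opening: 0.619
```

```bash
python3 -m jog '[{"translation":[0,0,-0.05],"twist":0,"claw":0},{"translation":[0,0,-0.05],"twist":0,"claw":0},{"translation":[0,0,0],"twist":0,"claw":0}]'; python3 -m jog '[{"translation":[0,0,-0.1],"twist":0,"claw":0},{"translation":[0,0,-0.1],"twist":0,"claw":0},{"translation":[0,0,-0.1],"twist":0,"claw":0},{"translation":[0,0,-0.1],"twist":0,"claw":0},{"translation":[0,0,0],"twist":0,"claw":0}]'
```

```text
clock: 16.0
tool_pos: [0.6676, -0.1127, 0.0925]
eef_rot: [-0.36, 0.933, 0.0, 0.0]
contact_force: [-0.5, -1.4, -1.3]
opening: 0.611
clock: 16.42
tool_pos: [0.6686, -0.112, 0.1095]
eef_rot: [-0.36, 0.933, 0.0, 0.001]
contact_force: [-0.8, -0.4, -0.8]
opening: 0.616
```

```bash
python3 -m jog '[{"translation":[0,0,-0.15],"twist":0,"claw":0},{"translation":[0,0,-0.15],"twist":0,"claw":0},{"translation":[0,0,-0.15],"twist":0,"claw":0},{"translation":[0,0,-0.1],"twist":0,"claw":0},{"translation":[0,0,0],"twist":0,"claw":0},{"translation":[0,0,0],"twist":0,"claw":0},{"translation":[0,0,0],"twist":0,"claw":0},{"translation":[0,0,0],"twist":0,"claw":0},{"translation":[0,0,0],"twist":0,"claw":0},{"translation":[0,0,0],"twist":0,"claw":0}]'; python3 off.py
python3 - <<'E'
from h import *
c=r.snapshot('scene'); cv2.imwrite('pics/f.png',cv2.resize(c['img'][180:310,220:390,::-1],None,fx=4,fy=4,interpolation=2))
for l,z in(('drawer_front',.045),('drawer_nest',.015),('clamp',0),('jar',.015),('cap',.13)):
    print(l,[(k['confidence'],atz(c,k['location'],z).round(4)) for k in r.spot_point(l,'scene')[:3]])
E
```

```text
clock: 17.25
tool_pos: [0.6675, -0.113, 0.1298]
eef_rot: [-0.36, 0.933, 0.0, -0.0]
contact_force: [-0.5, -0.1, -0.3]
opening: 0.613
[ 0.375  0.935 -0.557  1.471  0.573  0.902  1.947] [ 0.6675 -0.113   0.1298] -137.85085034607167 tilt [-0.0005  0.0001]
units [-0.019 -0.018  1.144]
drawer_front []
drawer_nest [(0.86, array([ 0.6657, -0.1105,  0.015 ]))]
clamp [(0.73, array([ 0.6674, -0.1188,  0.    ])), (0.31, array([ 0.5788, -0.066 ,  0.    ]))]
jar [(0.84, array([ 0.6609, -0.108 ,  0.015 ])), (0.47, array([ 0.6604, -0.1059,  0.015 ]))]
cap [(0.74, array([0.6496, 0.0176, 0.13  ])), (0.51, array([ 0.668 , -0.1112,  0.13  ]))]
```

View pics/f.png

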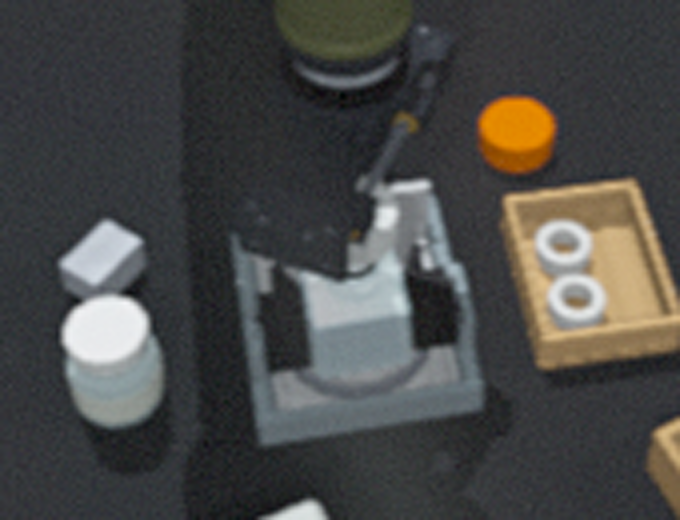

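The cap hangs in the jaws above the jar, which stays in place. The drawer is home and the neighbours are unmoved.

```bash
python3 -c "
from plant import r
print(r.finish_job()); s=r.get_state(); print(s['clock'],s['tool_pos'],s['opening'])"
```

```text
the job is handed in; nothing more can be done
None
the job is handed in; nothing more can be done
```

I pushed the drawer home, unscrewed the cap, lifted it off and handed the job in at about 17 s. No verdict was reported.

- **Drawer:** I pushed with shut fingers until the push force rose through the detent, dropped, then climbed to about 20 N at the end stop. Pictures afterwards show it home.
- **Unscrewing:** I gripped the cap at 45 N and turned it 1.29 rad counter-clockwise, following the thread's rise. The torque about the vertical fell to about zero. The jar stayed square between the cheeks.
- **Lifting:** The upward pull never exceeded about 1.4 N in the readings, so the jar was not being carried.
- **Last check before handing in:**
  - The cap was held level, its lower edge about 22 mm above the mouth by the tool's rise, with the grip opening steady at 0.61.
  - In the scene picture the jar was in its nest, the drawer looked home, and the neighbours in the crop (tray, rings, round jar, block) had not moved. The driver and mug were out of it.

**What did not agree or was not measured:**
- In the last picture the network did not find the drawer front, because the gripper hid it.
- Its points for the nest, jar and clamp scattered by several millimetres. "Home" therefore rests on the end-stop contact and the pictures.
- I inferred the cap's turn from the tool's turn and the vanished torque. I did not see it directly.

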